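# Meter dark discs from a slide-gate hopper

## Robot

A 6-joint arm with a two-finger parallel gripper is mounted at the origin on the work surface. World frame = base frame: x ahead of the robot, y to its left, z up, the work surface at z = 0. Lengths are in m, angles in rad, forces in N, time in s.
With the tool pointing down it reaches from about 0.3 to 0.775 m from the base axis. Payload 14.6 kg.
Tool frame: the origin (TCP) lies at the very end of the fingers, on their centre line; the grasp point (between the pads) lies 19 mm behind it (ctrl.grasp_offset is the distance from the TCP to the grasp point, in m); x points along the fingers, y is the direction in which the jaws open and shut, and the axes are right-handed (so a half turn about x gives the same grasp; the last joint's range is limited). The gripper opens to 94 mm and grips with 3 to 60 N. Pads are 16 mm wide; open, the fingers measure 119 mm over their backs; the gripper's body (75 mm by 177 mm) begins 78 mm behind the grasp point.
Start: joints at [-0.067, 0.3, 1.521, -0, 1.321, -0.067], TCP at [0.55, -0, 0.205] pointing down, gripper open.
Joint ranges: [-3.03, 3.03], [-0.79, 2.21], [0.23, 2.52], [-1.04, 4.18], [0, 3.07], [-2.55, 2.55]. Speed limits (rad/s): [2.22, 2.22, 2.57, 3.14, 3.14, 3.14].

## Interface

Orientations are given as [roll, pitch, yaw] about the fixed x, y, z axes, in that order (R = Rz(yaw) Ry(pitch) Rx(roll)).
In Python, from station import ctrl gives the robot as it stands. The module is installed in compiled form; this text tells all that it offers.
- The arm moves only by the tool send_rows, never from a script. Its argument "rows" is a list that holds one entry, the list of rows, each a list of 4 numbers: the shift along the world's x, y, z in mm, then the turn about the world's z in rad. A call has 1 to 12 rows; each row shifts and turns the commanded pose from where the row before left it; what a row does not reach is not made up. A row lasts 1/10 s, in which the tool goes at most 50 mm and 8.59 degrees, less where a joint would pass 70% of its speed; a pose out of reach is approached as far as the arm can. A call is refused whole if a number of a shift passes 50 or a number of a turn 0.15, either way. A call with a gripper value outside its range is refused whole. "grip" is the gripper's target within -1 to 1 (shut at 1, half-way at 0, fully open at -1), set as the call begins (left out, the last holds). The fingers move at their own pace and stop on an object; "newtons" is the grip in N (left out, the last holds). Time passes only in rows, so rows that do not move let the fingers close. It gives the time, the measured TCP pose, the force and the opening at its end, in the units of the state.
- ctrl.get_obs(): the state, without advancing time (a new reading comes with each control period).
- ctrl.camera(name): name is "scene" or "side" or "wrist"; returns (picture, depth): 400x640x3 uint8, red, green, blue; 400x640 float32, m along the optical axis (not along the pixel's ray), 0 where there is no reading.
- ctrl.camera_params(name): a dict with "vertical_fov" (degrees; the focal length in pixels is half the picture's height over the tangent of half this angle, whatever the lens; pixels are square), "cx", "cy" (the principal point, pixels), "k1" (the pictures are not rectified: a ray, as slopes to the right and down, at radius r is drawn at 1 + k1 r^2 times it, then the intrinsics apply), "cam_to_world" (4x4, takes a point from camera to world coordinates); the wrist camera has in their place "mount" (4x4, takes a point from camera to tool coordinates, whose origin is the TCP and whose axes are the tool frame's). Camera axes: x right, y up, looking along -z (the intrinsics and any distortion apply to the point x, -y, -z); pixel columns grow to the right and rows downward; lengths in m; the calibration is good to about 2 mm. A picture is of the moment at which its call begins: read the wrist's pose just before it. camera_params takes no time and is no camera call.
- ctrl.hand_in(): hands the job in, once; it reports no verdict.
The state is a dict: "time_s": time; "qpos": joint angles; "joint_vel": joint speeds; "tau": joint torques, N m; "ee_pos": TCP position; "eef_rot": TCP orientation; "force": force on the tool from outside, world axes, zero at the start; "moment": the same for the moment, N m; "grip_width": finger opening in m.
Only numpy, scipy, OpenCV 4.12 (cv2) and the standard library are available. Lean on these libraries where they do the work, as an engineer would, in place of code of your own. Each camera call takes 0.05 s, during which the arm holds its last target.

## Task

Slide the empty wooden tray by its blue fin all the way under the disc hopper, against the stop. Then pull the hopper's gate partway out by its red knob, so that the four dark discs drop into the tray while the four pale ones stay in the hopper, and push the gate fully shut. Leave the tray in place under the hopper and do not disturb the jar, the cup or the block.

Things in the scene. Friction and masses are not known exactly. Their poses are not given: they have to be found in the camera images.
- hopper: Plywood feed box fixed on the table, 196 mm (its y) by 60 mm (its x), 100 mm high, open at the top, far (+x) wall clear. Origin: centre of its footprint at table level; x points away from the robot, y along the row of lanes towards the red gate knob. Between its end panels (inner faces at y = +-88 mm) is a tray tunnel 176 mm wide, 56 mm high, open at the front (-x).
- hopper_stop (a point): Middle of the front face of the blue tray stop, a bar 25 mm high across the back of the tunnel, at hopper x = +37 mm, y = 0, 12 mm above the table.
- hopper_lanes (a point): Centre of the lane row at the lanes' top rim (100 mm above the table, hopper x = y = 0). Four lanes 33 mm square, parted by 3 mm walls, at hopper y = -54, -18, +18, +54 mm; the -54 and -18 lanes hold two dark discs each, the +18 and +54 lanes two pale discs each, lying flat on the gate, whose top is 66 mm above the table.
- gate (a joint): Pull-out of the yellow bottom gate along the hopper's +y, m: 0 fully shut (hard stop), at most 0.148; starts 0 to 8 mm ajar. Stays where left, slides with 2 to 4 N. Its trailing edge is at hopper y = -74 mm + joint value: the -54 lane is uncovered first, at 0.074 the edge is under the wall between dark and pale. A disc drops only when its lane is nearly all uncovered: dark ones are out by 0.074, pale ones fall from about 0.100.
- gate_knob (a point): The gate's red knob, an upright round post, diameter 16 mm, 66 to 114 mm above the table; this point is on its axis, 95 mm above the table. With the gate shut it is at hopper y = +150 mm, x = 0, and moves with the gate. When shut its surface is 44 mm from the hopper's end panel.
- tray_mid (a point): Loose pale wooden tray, 70 mm (its x) by 158 mm (its y), 35 mm high, walls and floor 4 mm, about 250 g. This point: centre of the box, 17.5 mm above its underside. Its -x side carries the blue fin. It belongs under the hopper, axes along the hopper's, +x wall against the stop (centre then at hopper x = +2 mm, y = 0).
- tray_fin (a point): Grip point in the tray's upright blue fin, a board 12 mm thick (tray's y), 50 mm long (tray's x), from 2 to 82 mm above the table. The point is 58 mm above the table, at tray x = -70 mm, y = 0.
- dark1_center (a point): Dark brown wooden disc, 30 mm across, 12 mm thick, 12 g; its centre. Starts in the hopper, odd numbers below, even on top.
- dark2_center (a point): Dark brown wooden disc, 30 mm across, 12 mm thick, 12 g; its centre. Starts in the hopper, odd numbers below, even on top.
- dark3_center (a point): Dark brown wooden disc, 30 mm across, 12 mm thick, 12 g; its centre. Starts in the hopper, odd numbers below, even on top.
- dark4_center (a point): Dark brown wooden disc, 30 mm across, 12 mm thick, 12 g; its centre. Starts in the hopper, odd numbers below, even on top.
- pale1_center (a point): Pale wooden disc, 30 mm across, 12 mm thick, 12 g; its centre. Starts in the hopper, to stay there.
- pale2_center (a point): Pale wooden disc, 30 mm across, 12 mm thick, 12 g; its centre. Starts in the hopper, to stay there.
- pale3_center (a point): Pale wooden disc, 30 mm across, 12 mm thick, 12 g; its centre. Starts in the hopper, to stay there.
- pale4_center (a point): Pale wooden disc, 30 mm across, 12 mm thick, 12 g; its centre. Starts in the hopper, to stay there.
- jar_mid (a point): Bystander: amber jar with white cap, 60 mm across, 75 mm high; its centre.
- cup_mid (a point): Bystander: blue cup, 66 mm across, 85 mm high; its centre.
- offcut_mid (a point): Bystander: dark wooden block 40 x 120 x 25 mm lying on the table behind the hopper; its centre.

How it is judged:
By the outcome, as a careful person would: the job done as asked, in the order asked, and still so for the second after the job is handed in, with the robot touching nothing.
It also fails if it takes over 61 s, if anything falls off the work surface, if the arm or the gripper's body presses on something with over 40 N, if the wrist force passes 120 N, or if a joint passes its speed limit or range.

## Working session

There is one attempt and no reset: what is moved stays moved. The work goes in short steps, Python scripts to look and compute and a tool call to move; the robot and the scene stay as the last step left them, time stands still between calls to the robot, and variables do not carry over. Pictures are saved under pics/ and viewed, and the job is handed in when it is done.

Besides the shell and the picture viewer there is one more tool, called as name([rows], argument=value, ...), one row to a line, values as JSON. send_rows: Moves the arm, as the interface text tells. Its arguments: {"type":"object","properties":{"rows":{"type":"array"},"grip":{"type":"number"},"newtons":{"type":"number"}},"required":["rows"]}

```bash
mkdir -p pics; cat > h.py <<'E'
import numpy as np, cv2
from station import ctrl
from scipy.spatial.transform import Rotation as R
def snap(name,fn):
    o=ctrl.get_obs(); p=ctrl.camera_params(name); im,d=ctrl.camera(name)
    if 'cam_to_world' in p: T=np.array(p['cam_to_world'])
    else:
        W=np.eye(4); W[:3,:3]=R.from_euler('xyz',o['eef_rot']).as_matrix(); W[:3,3]=o['ee_pos']; T=W@np.array(p['mount'])
    cv2.imwrite('pics/%s.png'%fn,im[:,:,::-1]); np.savez('pics/%s.npz'%fn,im=im,d=d,T=T,fov=p['vertical_fov'],cx=p['cx'],cy=p['cy'],k1=p['k1'])
def load(fn): return dict(np.load('pics/%s.npz'%fn))
def ray(s,uv):
    uv=np.atleast_2d(np.array(uv,float)); f=200/np.tan(np.radians(float(s['fov']))/2)
    K=np.array([[f,0,s['cx']],[0,f,s['cy']],[0,0,1]],float)
    n=cv2.undistortPoints(uv[:,None],K,np.array([float(s['k1']),0,0,0]))[:,0]
    c=np.c_[n[:,0],-n[:,1],-np.ones(len(n))]
    return s['T'][:3,3], c@s['T'][:3,:3].T   # per unit depth
def onplane(s,uv,z):
    o,r=ray(s,uv); return o+r*((z-o[2])/r[:,2])[:,None]
def bydepth(s,uv):
    o,r=ray(s,uv); uv=np.atleast_2d(uv).astype(int); return o+r*s['d'][uv[:,1],uv[:,0]][:,None]
def cross(s1,a,s2,b):
    o1,r1=ray(s1,a);o2,r2=ray(s2,b);r1=r1[0];r2=r2[0]
    t=np.linalg.lstsq(np.c_[r1,-r2],o2-o1,rcond=None)[0]
    p,q=o1+r1*t[0],o2+r2*t[1]; return (p+q)/2,np.linalg.norm(p-q)
E
python3 - <<'E'
from h import *
for n in('scene','side','wrist'):
    snap(n,n+'0'); s=load(n+'0'); print(n,s['T'].round(3).tolist(),s['fov'],s['k1'],s['cx'],s['cy'])
o=ctrl.get_obs();print(o,ctrl.grasp_offset)
E
```

```text
scene [[-0.208, -0.578, 0.789, 1.495], [0.978, -0.124, 0.166, 0.196], [0.002, 0.806, 0.592, 0.763], [0.0, 0.0, 0.0, 1.0]] 44.18488246212869 -0.011805717914565422 320.1851746775873 191.62546333800782
side [[-0.995, 0.074, -0.068, 0.528], [-0.1, -0.764, 0.637, 0.719], [-0.005, 0.641, 0.768, 0.961], [0.0, 0.0, 0.0, 1.0]] 44.3340014007532 0.023725944590887806 321.9054247089314 198.15568658021772
wrist [[1.0, -0.0, 0.001, 0.55], [0.0, 0.963, 0.27, 0.078], [-0.001, -0.27, 0.963, 0.385], [0.0, 0.0, 0.0, 1.0]] 66.79624432333632 0.007635718808825156 324.1894933559682 203.64677435278148
{'time_s': 0.15, 'qpos': array([-6.66015105e-02,  3.00348573e-01,  1.52141623e+00, -1.61999146e-05,
        1.32072551e+00, -6.65810584e-02]), 'joint_vel': array([ 0.00203118, -0.00114485, -0.00278449,  0.00025036, -0.00097293,
       -0.00077831]), 'tau': array([-2.50185103e-04, -5.31960297e+01, -3.52822959e+01,  7.07691838e-02,
        2.35654798e-02, -3.66386917e-05]), 'ee_pos': array([5.49800963e-01, 5.25429537e-06, 2.05023285e-01]), 'eef_rot': array([-1.61989772,  1.56989853,  3.09247482]), 'force': array([ 0.29056293, -0.00108301, -0.64799954]), 'moment': array([-0.04880102, -0.04478763, -0.01089497]), 'grip_width': 0.09390589763950297} 0.0188
```

View pics/scene0.png

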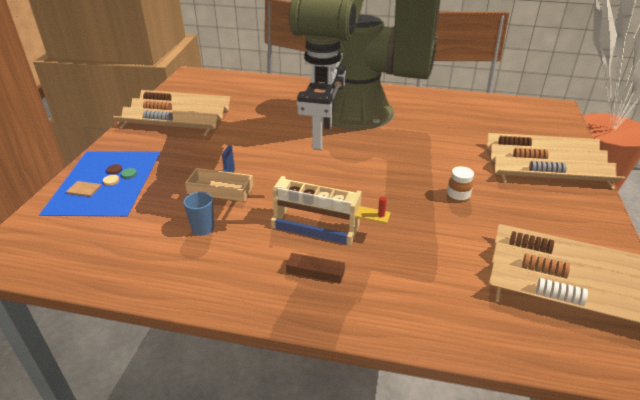

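View pics/side0.png

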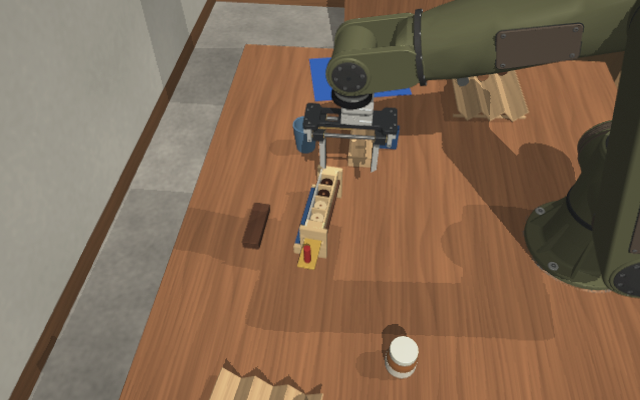

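View pics/wrist0.png

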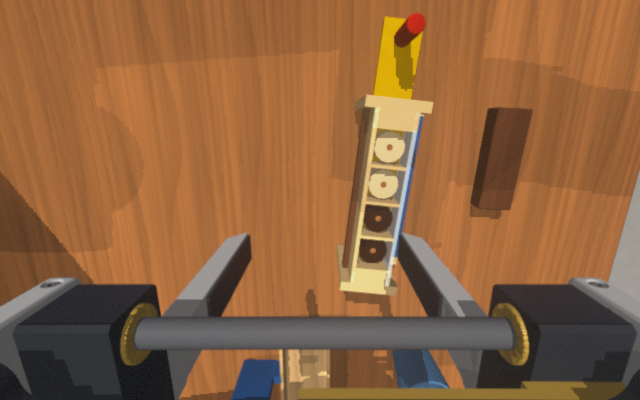

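```bash
python3 - <<'E'
from h import *
o=ctrl.get_obs();print(R.from_euler('xyz',o['eef_rot']).as_matrix().round(3))
for n in('scene0','side0','wrist0'):
    s=load(n); h=cv2.cvtColor(s['im'],cv2.COLOR_RGB2HSV)
    for c,lo,hi in(('blue',(100,120,40),(125,255,255)),('red',(0,150,60),(8,255,255)),('red2',(172,150,60),(180,255,255)),('yel',(20,130,80),(32,255,255))):
        m=cv2.inRange(h,lo,hi); k,l,st,ce=cv2.connectedComponentsWithStats(m)
        for i in range(1,k):
            if st[i,4]>60: print(n,c,st[i].tolist(),ce[i].round(1))
E
```

```text
[[-0.001  1.    -0.   ]
 [ 0.    -0.    -1.   ]
 [-1.    -0.001 -0.   ]]
scene0 blue [40, 152, 120, 64, 4360] [102.7 184.9]
scene0 red [379, 196, 8, 21, 131] [381.9 205.5]
scene0 yel [355, 206, 35, 17, 293] [370.5 214.1]
side0 blue [310, 58, 23, 43, 684] [320.3  79. ]
side0 blue [374, 88, 37, 9, 185] [393.2  92.5]
side0 blue [301, 188, 13, 36, 112] [307.4 205.8]
side0 red [304, 245, 7, 18, 105] [306.8 253.7]
side0 yel [298, 238, 24, 31, 348] [310.1 253. ]
wrist0 blue [232, 360, 48, 40, 1432] [256.2 379.9]
wrist0 red [395, 13, 31, 30, 488] [411.8  26.4]
wrist0 yel [373, 16, 50, 84, 2627] [395.7  62.6]
wrist0 yel [376, 128, 28, 9, 83] [390.1 131. ]
wrist0 yel [120, 304, 36, 61, 534] [131.3 335.3]
wrist0 yel [500, 304, 29, 62, 574] [518.8 341. ]
wrist0 yel [298, 381, 327, 19, 4021] [474.1 392.5]
```

The scene view shows the tray at (220,185) beside the hopper, with its fin at (228,158) on the robot side. The hopper is at (317,210), the knob at (382,205), the cup at (200,213), the jar at (460,185) and the block at (315,268). In the wrist view the dark discs are at (373,250) and (378,218), the pale ones at (384,184) and (390,147), and the knob top is at (416,23).

I'll get coarse positions from these, then look at the tray from above.

```bash
python3 - <<'E'
from h import *
w=load('wrist0');s=load('scene0')
print('lanes z.09?',onplane(w,[(373,250),(378,218),(384,184),(390,147)],0.090).round(4).tolist())
print('depth',bydepth(w,[(373,243),(378,210),(384,192),(390,155)]).round(4).tolist())
print('knob top',onplane(w,[(416,23)],.114).round(3),bydepth(w,[(416,23)]).round(3))
print('tray scene',bydepth(s,[(228,152),(228,160),(188,180),(250,180),(186,195),(248,198)]).round(3).tolist())
print('cup,block,jar',bydepth(s,[(200,215),(315,265),(460,190)]).round(3).tolist())
E
```

```text
lanes z.09? [[0.6014, -0.0552, 0.09], [0.605, -0.0197, 0.09], [0.6092, 0.0158, 0.09], [0.613, 0.0521, 0.09]]
depth [[0.6008, -0.0467, 0.0913], [0.6042, -0.0105, 0.092], [0.6095, 0.0079, 0.0908], [0.6133, 0.0445, 0.0909]]
knob top [[0.623 0.151 0.114]] [[0.623 0.151 0.115]]
tray scene [[0.457, -0.272, 0.076], [0.464, -0.272, 0.055], [0.547, -0.352, 0.035], [0.505, -0.199, 0.029], [0.563, -0.357, -0.002], [0.541, -0.195, -0.002]]
cup,block,jar [[0.706, -0.247, 0.063], [0.769, 0.033, 0.026], [0.448, 0.333, 0.038]]
```

send_rows([
  [[-10,-20,20,0],[-10,-20,20,0],[-10,-20,10,0],[0,-20,0,0],[0,-20,0,0],[0,0,0,0]],
])

```text
time_s: 0.75
ee_pos: [0.5198, -0.1016, 0.2552]
eef_rot: [-1.226, 1.57, -2.799]
force: [-0.6, -0.6, 0.2]
grip_width: 0.0935
```

```bash
python3 - <<'E'
from h import *
snap('wrist','wrist1')
E
```

```text
(no output)
```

View pics/wrist1.png

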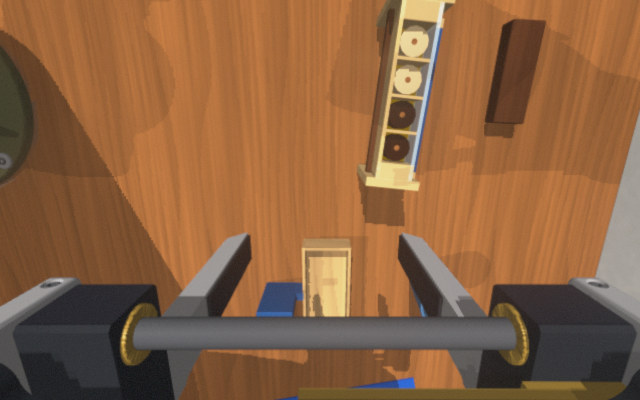

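The coarse values look plausible: hopper yaw about -0.11, knob at about (0.623, 0.151), tray fin near (0.46, -0.27). In this view the fin (280,297) is partly hidden by the gripper. I'll turn the wrist by -90° to look along +x over the tray.

send_rows([
  [[-15,-15,2,-0.14],[-15,-15,2,-0.14],[-15,-15,2,-0.14],[-15,-15,2,-0.14],[-15,-15,2,-0.14],[-15,-15,2,-0.14],[-15,-15,2,-0.14],[-15,-15,2,-0.14],[-15,-15,2,-0.14],[-15,-15,2,-0.14],[-10,-15,0,-0.14],[0,0,0,0]],
])

```text
time_s: 2.0
ee_pos: [0.3595, -0.2654, 0.2754]
eef_rot: [0.805, 1.571, -2.31]
force: [0.5, 0.1, 0.4]
grip_width: 0.094
```

```bash
python3 - <<'E'
from h import *
snap('wrist','wrist2'); snap('scene','scene2')
o=ctrl.get_obs();print(o['qpos'],R.from_euler('xyz',o['eef_rot']).as_matrix().round(3))
E
```

```text
[-7.15134408e-01  1.70124154e-02  1.68559412e+00  2.28505262e-04
  1.43918622e+00  8.21686159e-01] [[-0.     0.034 -0.999]
 [ 0.    -0.999 -0.034]
 [-1.    -0.    -0.   ]]
```

View pics/wrist2.png

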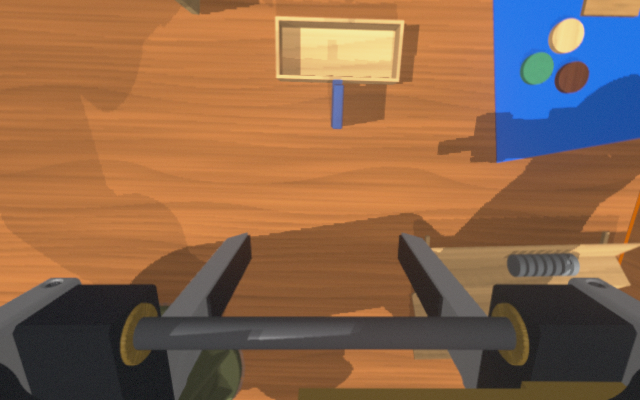

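View pics/scene2.png

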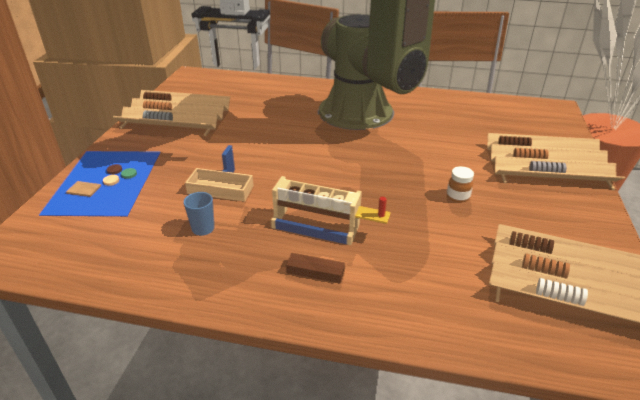

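The tray rim is clear here, corners about (276,17), (404,20), (399,82), (278,79), and the fin top runs from (337,82) to (337,127). Next I'll measure both from two views.

```bash
python3 - <<'E'
from h import *
w=load('wrist2');s=load('scene2')
def comp(s,lo,hi,box):
    h=cv2.cvtColor(s['im'],cv2.COLOR_RGB2HSV); m=cv2.inRange(h,lo,hi); k=np.zeros_like(m);x,y,a,b=box;k[y:b,x:a]=255; return m&k
m=comp(w,(105,80,30),(130,255,255),(310,75,360,140)); ys,xs=np.nonzero(m)
print('fin px',xs.min(),xs.max(),ys.min(),ys.max())
P=bydepth(w,np.c_[xs,ys]); t=P[abs(P[:,2]-np.percentile(P[:,2],90))<.006]
print('fin top by depth',len(t),t.mean(0).round(4),t.min(0).round(4),t.max(0).round(4))
f=cv2.fitLine(np.float32(onplane(w,np.c_[xs,ys],.082)[:,:2]),cv2.DIST_L2,0,.01,.01).ravel();print('fin dir',f)
m2=comp(s,(105,80,30),(130,255,255),(215,140,240,178)); y2,x2=np.nonzero(m2);print('scene fin',x2.min(),x2.max(),y2.min(),y2.max())
print('top corners scene px by row', [(y,x2[y2==y].min(),x2[y2==y].max()) for y in range(y2.min(),y2.min()+6)])
q=onplane(w,[(276,17),(404,20),(399,82),(278,79)],.035);print('rim',q.round(4).tolist())
print('yaws',np.arctan2(-(q[0]-q[1])[0],(q[0]-q[1])[1]),np.arctan2(-(q[3]-q[2])[0],(q[3]-q[2])[1]))
print(bydepth(w,[(290,20),(390,21),(395,79),(285,76),(340,81)]).round(3).tolist())
E
```

```text
fin px 333 342 81 127
fin top by depth 363 [ 0.4529 -0.2785  0.083 ] [ 0.429  -0.2835  0.0782] [ 0.4761 -0.2737  0.0853]
fin dir [ 0.99992526  0.01222842  0.45484334 -0.27834234]
scene fin 223 233 146 170
top corners scene px by row [(146, np.int64(228), np.int64(230)), (147, np.int64(227), np.int64(230)), (148, np.int64(227), np.int64(230)), (149, np.int64(226), np.int64(231)), (150, np.int64(225), np.int64(231)), (151, np.int64(224), np.int64(231))]
rim [[0.5564, -0.2014, 0.035], [0.5573, -0.3585, 0.035], [0.4864, -0.3591, 0.035], [0.4859, -0.2027, 0.035]]
yaws 0.005589758101802352 0.003335073984790664
[[0.553, -0.219, 0.036], [0.555, -0.341, 0.037], [0.49, -0.353, 0.037], [0.49, -0.212, 0.036], [0.485, -0.283, 0.037]]
```

```bash
python3 - <<'E'
import cv2
a=cv2.imread('pics/wrist2.png')[0:140,250:430];b=cv2.imread('pics/scene2.png')[140:250,170:400]
cv2.imwrite('pics/c1.png',cv2.resize(a,None,fx=4,fy=4,interpolation=0));cv2.imwrite('pics/c2.png',cv2.resize(b,None,fx=3.4,fy=3.4,interpolation=2))
E
```

```text
(no output)
```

View pics/c1.png

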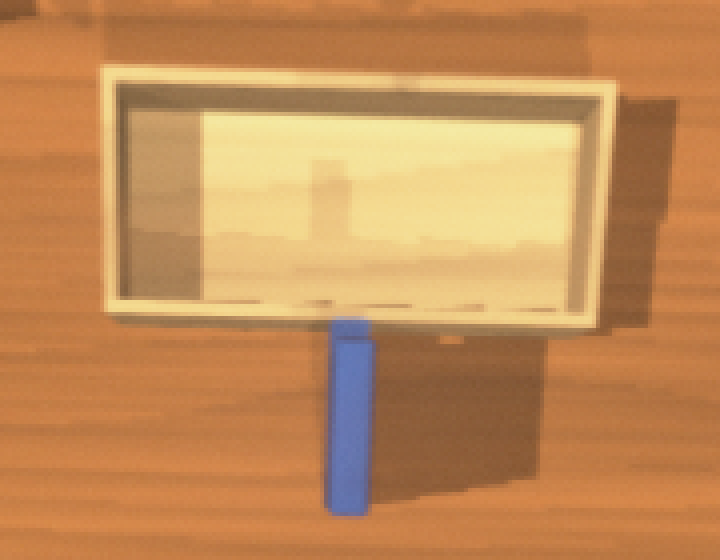

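View pics/c2.png

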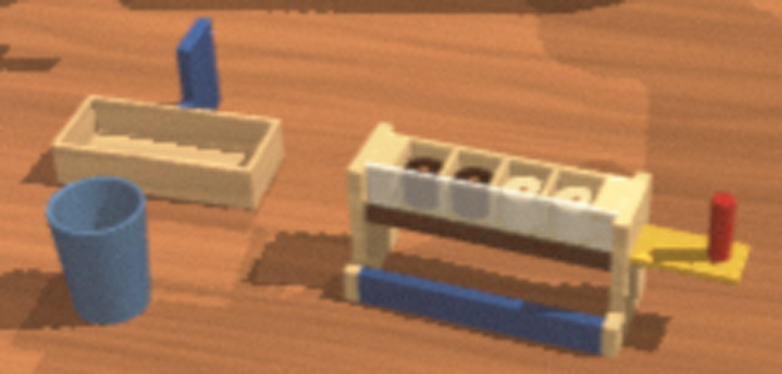

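send_rows([
  [[5,25,0,-0.02],[5,25,0,0],[5,25,0,0],[5,25,0,0],[5,25,0,0],[5,25,0,0],[5,25,0,0],[5,25,0,0],[5,25,0,0],[5,25,0,0],[5,20,0,0],[0,0,0,0]],
])

```text
time_s: 3.3
ee_pos: [0.4151, 0.0076, 0.2753]
eef_rot: [-1.007, 1.57, 2.151]
force: [0.6, 0.1, -0.1]
grip_width: 0.0941
```

```bash
python3 - <<'E'
from h import *
w=load('wrist2');s=load('scene2')
print('fin cross',cross(w,(337,128),s,(229,146.5)),cross(w,(337.5,128),s,(229,146)))
snap('wrist','wrist3'); snap('side','side3')
E
```

```text
fin cross (array([ 0.42790386, -0.27987241,  0.07504199]), np.float64(0.0008177060876633904)) (array([ 0.42782579, -0.2801023 ,  0.07650392]), np.float64(0.00013269614897585))
```

View pics/wrist3.png

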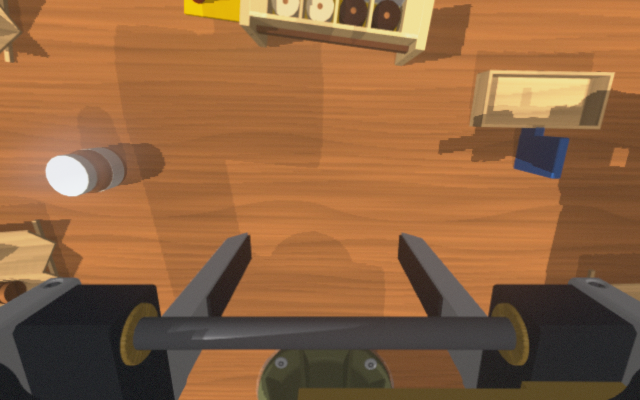

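View pics/side3.png

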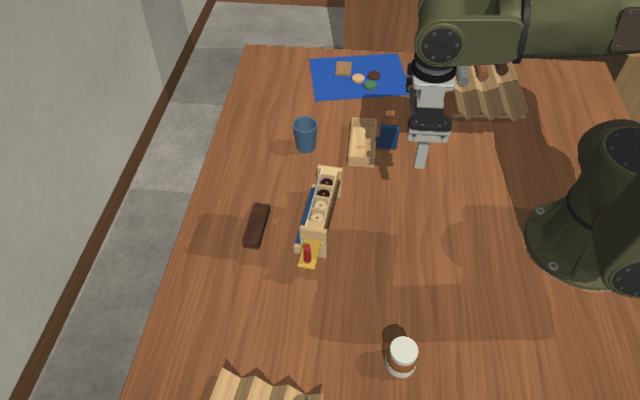

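The hopper is cut off at the top here. I'll move the wrist 90 mm further in x for a full view.

send_rows([
  [[30,0,0,0],[30,0,0,0],[30,0,0,0],[0,0,0,0],[0,0,0,0]],
])

```text
time_s: 3.9
ee_pos: [0.5047, 0.0044, 0.2749]
eef_rot: [-0.058, 1.57, 3.094]
force: [-0.2, 0.3, 0.7]
grip_width: 0.0941
```

```bash
python3 - <<'E'
from h import *
snap('wrist','wrist4')
a=load('wrist4')['im'][0:170,200:450,::-1]
cv2.imwrite('pics/c4.png',cv2.resize(a,None,fx=3.2,fy=3.2,interpolation=2))
E
```

```text
(no output)
```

View pics/c4.png

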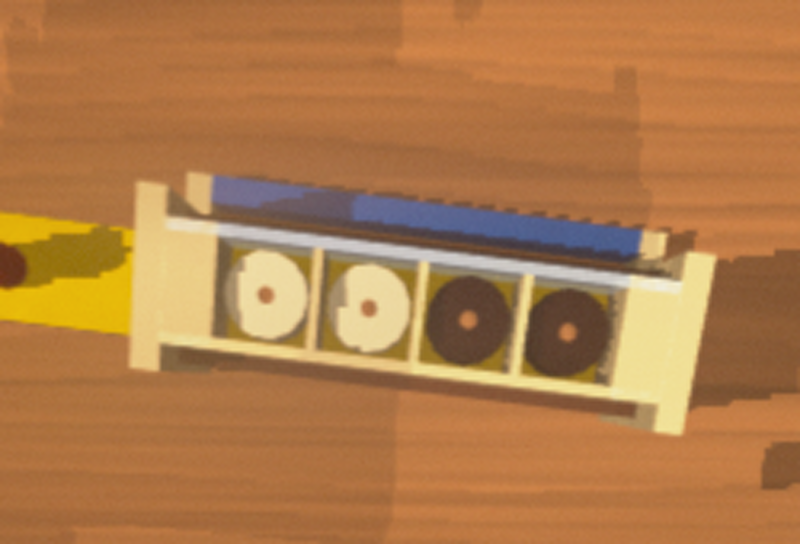

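```bash
python3 - <<'E'
from h import *
w=load('wrist4')
c=lambda L:[(x/3.2+200,y/3.2) for x,y in L]
q=onplane(w,c([(136,182),(130,368),(683,434),(715,255)]),.1)
print(q.round(4).tolist(),'centre',q.mean(0).round(4),'edges',[np.linalg.norm(q[i]-q[(i+1)%4]).round(4) for i in range(4)])
for a,b in((0,3),(1,2)): d=q[a]-q[b]; print('yaw',np.arctan2(-d[0],d[1]))
for a,b in((0,1),(3,2)): d=q[a]-q[b]; print('yaw',np.arctan2(d[1],d[0]))
print('depth panel tops',bydepth(w,c([(150,300),(690,350)])).round(4).tolist())
d=onplane(w,c([(265,295),(369,308),(468,320),(567,332)]),.091)
print('discs',d.round(4).tolist(),d.mean(0).round(4),np.arctan2(-(d[0]-d[3])[0],(d[0]-d[3])[1]))
print(bydepth(w,c([(280,305),(385,318),(485,330),(580,345)])).round(4)[:,2])
# dividers tops
v=onplane(w,c([(318,250),(424,262),(527,275),(310,350),(413,362),(514,375)]),.1); print('div',v.round(4).tolist(),v.mean(0).round(4))
w0=load('wrist0'); 
print('disc hole cross w0/w4',[ [x if np.isscalar(x) else x.round(4).tolist() for x in cross(w0,p,w,k)] for p,k in zip([(390,147),(384,184),(378,218),(373,250)],c([(265,295),(369,308),(468,320),(567,332)]))])
E
```

```text
[[0.6457, 0.093, 0.1], [0.5861, 0.0989, 0.1], [0.5657, -0.0972, 0.1], [0.6252, -0.1026, 0.1]] centre [ 0.6057 -0.002   0.1   ] edges [np.float64(0.0599), np.float64(0.1971), np.float64(0.0598), np.float64(0.1967)]
yaw -0.1043918225107732
yaw -0.10376207787467899
yaw -0.09812391767176674
yaw -0.09037435711549388
depth panel tops [[0.6087, 0.0905, 0.1004], [0.5943, -0.097, 0.1001]]
discs [[0.6115, 0.0521, 0.091], [0.6076, 0.0154, 0.091], [0.6039, -0.0198, 0.091], [0.6003, -0.0552, 0.091]] [ 0.6058 -0.0019  0.091 ] -0.10401599763801239
[0.0907 0.0926 0.0919 0.091 ]
div [[0.6254, 0.0325, 0.1], [0.622, -0.0036, 0.1], [0.6182, -0.0389, 0.1], [0.5929, 0.0357, 0.1], [0.5893, -0.0004, 0.1], [0.5853, -0.0359, 0.1]] [ 0.6055 -0.0018  0.1   ]
disc hole cross w0/w4 [[[0.6118, 0.0521, 0.0935], np.float64(0.001181488559237548)], [[0.6083, 0.0157, 0.0913], np.float64(0.0016030897834861618)], [[0.6044, -0.0196, 0.0908], np.float64(0.0009781546062981622)], [[0.6008, -0.055, 0.091], np.float64(0.0010609557800170836)]]
```

The measurements agree. The hopper centre is at (0.6057, -0.002) with yaw -0.103, edges 60×197 mm and rim height 0.100. The tray centre is at (0.5215, -0.2805) with yaw about 0.01, and the fin grip point is at (0.452, -0.279). I'll go and grip the fin now.

send_rows([
  [[-5,-28,-6,0],[-5,-28,-8,0],[-5,-28,-10,0],[-5,-28,-10,0],[-5,-28,-10,0],[-5,-28,-10,0],[-5,-28,-10,0],[-5,-28,-10,0],[-5,-28,-10,0],[-5,-28,-10,0],[-3,-4,-10,0],[0,0,0,0]],
])

```text
time_s: 5.15
ee_pos: [0.4507, -0.2789, 0.1705]
eef_rot: [-0.67, 1.569, 2.481]
force: [-0.2, 0.1, 0.2]
grip_width: 0.0941
```

send_rows([
  [[0,0,-22,0],[0,0,-22,0],[0,0,-22,0],[0,0,-22,0],[0,0,-22,0],[0,0,-16,0],[0,0,-6,0],[0,0,0,0]],
])

```text
time_s: 5.95
ee_pos: [0.4521, -0.2782, 0.0397]
eef_rot: [-0.795, 1.57, 2.359]
force: [0.2, -0.3, -0.4]
grip_width: 0.094
```

```bash
python3 - <<'E'
from h import *
snap('wrist','wrist5');o=ctrl.get_obs();print(o['ee_pos'],o['force'],R.from_euler('xyz',o['eef_rot']).as_matrix().round(3)[:,1])
E
```

```text
[ 0.45238454 -0.27864512  0.04029491] [ 0.72404555 -0.17248782  0.09887988] [ 0.011 -1.     0.   ]
```

View pics/wrist5.png

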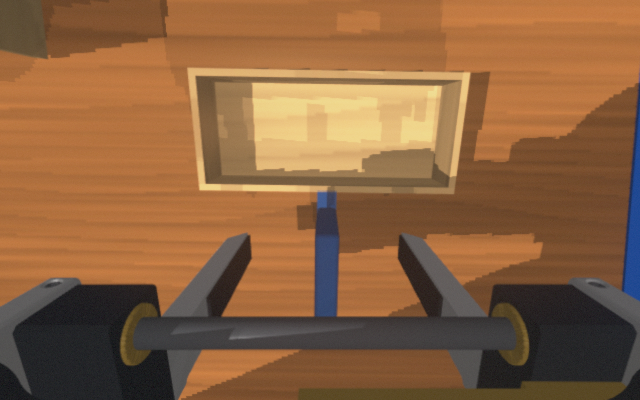

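The fin, at columns 316-339, is centred between the fingers (inner edges at 250 and 398). I'll close the gripper on it.

send_rows([
  [[0,0,0,0],[0,0,0,0],[0,0,0,0],[0,0,0,0],[0,0,0,0],[0,0,0,0],[0,0,0,0],[0,0,0,0]],
], grip=1, newtons=25)

```text
time_s: 6.8
ee_pos: [0.452, -0.279, 0.0394]
eef_rot: [-0.668, 1.571, 2.484]
force: [-0.3, -0.2, -0.2]
grip_width: 0.0333
```

send_rows([
  [[0,0,0,0],[0,0,0,0],[0,0,0,0],[0,0,0,0],[0,0,0,0]],
])

```text
time_s: 7.3
ee_pos: [0.452, -0.279, 0.0394]
eef_rot: [1.284, 1.571, -1.847]
force: [0.8, -0.4, -1.6]
grip_width: 0.0118
```

The fin is gripped at 11.8 mm. Next I'll pull the tray back, then move it sideways with the yaw.

send_rows([
  [[-4,0,0,0],[-8,0,0,0],[-8,0,0,0],[-6,0,0,0],[-4,10,0,0],[0,20,0,0],[0,22,0,0],[0,22,0,0],[0,22,0,0],[0,22,0,0],[0,22,0,0],[0,22,0,0]],
])

```text
time_s: 8.5
ee_pos: [0.4214, -0.1157, 0.0395]
eef_rot: [0.008, 1.571, -3.123]
force: [0.2, -0.9, -1.3]
grip_width: 0.0117
```

send_rows([
  [[0,22,0,-0.02],[0,22,0,-0.02],[0,22,0,-0.02],[0,22,0,-0.02],[0,20,0,-0.02],[0,16,0,-0.013],[0,10,0,0],[0,0,0,0],[0,0,0,0]],
])

```text
time_s: 9.4
ee_pos: [0.4218, 0.0169, 0.0394]
eef_rot: [0.006, 1.571, 3.046]
force: [-0.4, 1.0, -1.5]
grip_width: 0.0118
```

```bash
python3 - <<'E'
from h import *
snap('wrist','wrist6');o=ctrl.get_obs();print(o['ee_pos'],o['force'],o['grip_width'],R.from_euler('xyz',o['eef_rot']).as_matrix().round(3)[:,1])
E
```

```text
[0.42189067 0.01665655 0.03944655] [ 0.02113394  1.66701917 -2.85922818] 0.011684858359636043 [-0.102 -0.995 -0.   ]
```

View pics/wrist6.png

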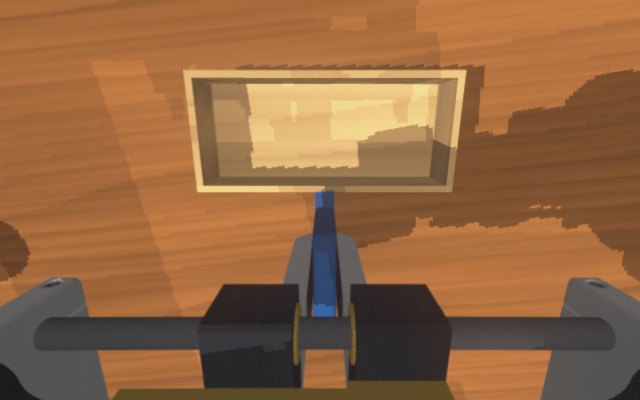

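```bash
cat >> h.py <<'E'
H=np.array([.6057,-.002]); HY=-.103
def toh(p): p=np.atleast_2d(p)[:,:2]-H; c,s=np.cos(HY),np.sin(HY); return np.c_[p@[c,s],p@[-s,c]]
E
python3 - <<'E'
from h import *
w=load('wrist6');q=onplane(w,[(184,70),(466,70),(453,191),(198,191)],.035);print(toh(q).round(4).tolist(),toh(q).mean(0))
print(toh(ctrl.get_obs()['ee_pos']))
E
```

```text
[[-0.0801, 0.0785], [-0.0798, -0.0798], [-0.1495, -0.0808], [-0.1498, 0.0785]] [-0.11478869 -0.0008868 ]
[[-0.1847534  -0.00034123]]
```

The tray is aligned in the hopper frame, with its front edge at -80 mm, y about 0 and yaw 0. It needs 117 mm along the hopper's x. I'll push 105 mm first, then creep to the stop.

send_rows([
  [[6,-0.6,0,0],[10,-1,0,0],[12,-1.2,0,0],[12,-1.2,0,0],[12,-1.2,0,0],[12,-1.2,0,0],[12,-1.2,0,0],[12,-1.2,0,0],[10,-1,0,0],[6,-0.6,0,0],[0,0,0,0]],
])

```text
time_s: 10.55
ee_pos: [0.5268, 0.0062, 0.0394]
eef_rot: [3.102, 1.57, -0.142]
force: [1.4, -0.5, -0.1]
grip_width: 0.0118
```

send_rows([
  [[2,-0.2,0,0],[2,-0.2,0,0],[2,-0.2,0,0],[2,-0.2,0,0],[2,-0.2,0,0],[1,-0.1,0,0],[0,0,0,0]],
])

```text
time_s: 11.25
ee_pos: [0.5372, 0.0055, 0.0394]
eef_rot: [-2.998, 1.571, 0.042]
force: [0.4, -0.1, -0.1]
grip_width: 0.0119
```

send_rows([
  [[1,-0.1,0,0],[1,-0.1,0,0],[0,0,0,0]],
])

```text
time_s: 11.55
ee_pos: [0.5385, 0.0056, 0.0395]
eef_rot: [-0.262, 1.569, 2.777]
force: [-7.0, 3.4, 5.4]
grip_width: 0.0119
```

send_rows([
  [[1,-0.1,0,0],[0,0,0,0]],
])

```text
time_s: 11.75
ee_pos: [0.5387, 0.0058, 0.0394]
eef_rot: [-0.141, 1.567, 2.899]
force: [-14.9, 4.8, 9.1]
grip_width: 0.0121
```

Contact with the stop is confirmed: the force rises at the expected place, with the TCP at x 0.5387 against 0.538 predicted. I'll ease off slightly, release and check.

send_rows([
  [[-1,0.1,0,0],[0,0,0,0]],
])

```text
time_s: 11.95
ee_pos: [0.5386, 0.0056, 0.0394]
eef_rot: [-0.403, 1.57, 2.637]
force: [-4.9, 3.1, 3.0]
grip_width: 0.0116
```

send_rows([
  [[0,0,0,0],[0,0,0,0],[0,0,0,0],[0,0,0,0],[0,0,0,0],[0,0,0,0],[0,0,0,0]],
], grip=-0.3)

```text
time_s: 12.65
ee_pos: [0.539, 0.0053, 0.0395]
eef_rot: [2.868, 1.571, -0.376]
force: [-0.6, 0.1, -0.2]
grip_width: 0.0602
```

send_rows([
  [[0,0,10,0],[0,0,25,0],[0,0,25,0],[0,0,25,0],[0,0,25,0],[-10,0,25,0],[-10,0,25,0],[-10,0,20,0],[-10,0,10,0],[-10,0,0,0],[0,0,0,0]],
])

```text
time_s: 13.75
ee_pos: [0.4882, 0.0053, 0.2296]
eef_rot: [3.114, 1.571, -0.13]
force: [0.2, 0.8, 0.1]
grip_width: 0.0615
```

```bash
python3 - <<'E'
from h import *
o=ctrl.get_obs();print(o['ee_pos'],o['force'])
for n in('wrist','scene'): snap(n,n+'7')
a=load('scene7')['im'][150:270,240:420,::-1]
cv2.imwrite('pics/c7.png',cv2.resize(a,None,fx=4.4,fy=4.4,interpolation=2))
E
```

```text
[0.48815722 0.0053463  0.22962213] [0.19465454 0.82485356 0.11494381]
```

View pics/wrist7.png

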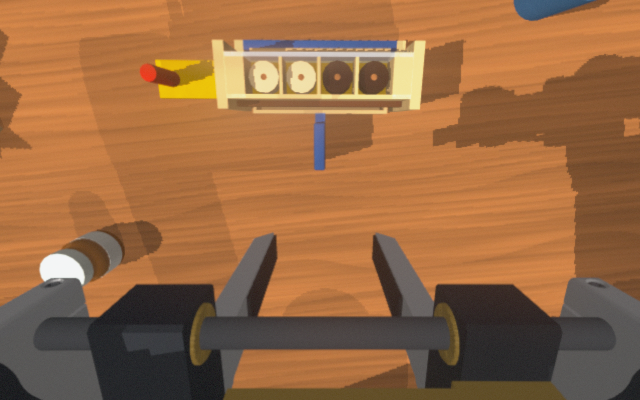

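View pics/c7.png

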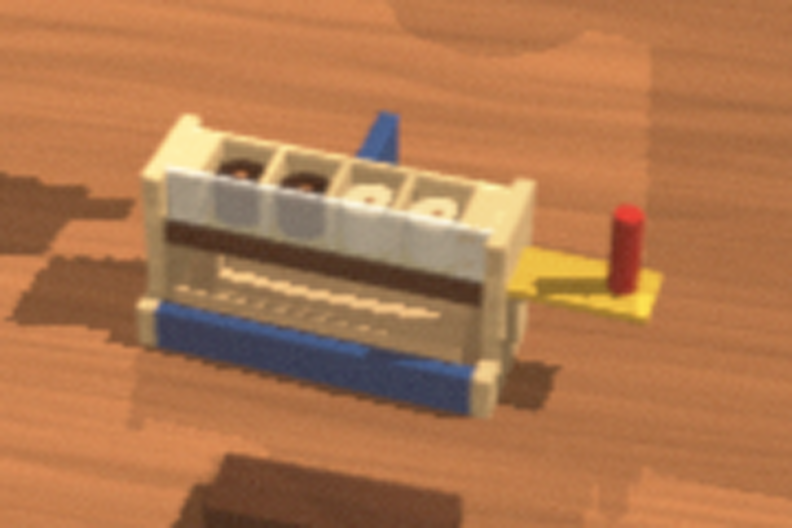

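The tray is under the hopper with its fin at (320,145) in front; the knob top is at (149,72) in the wrist view. I'll measure the knob and the tray seating.

```bash
python3 - <<'E'
from h import *
w=load('wrist7');s=load('scene7');w0=load('wrist0')
h=cv2.cvtColor(w['im'],cv2.COLOR_RGB2HSV)
m=cv2.inRange(h,(0,150,60),(8,255,255))|cv2.inRange(h,(172,150,60),(180,255,255)); m[:, 200:]=0; m[120:]=0
ys,xs=np.nonzero(m);P=bydepth(w,np.c_[xs,ys]);t=P[:,2]>.109;print(len(t),t.sum(),xs[t].mean(),ys[t].mean(),P[t].mean(0),xs[t].min(),xs[t].max(),ys[t].min(),ys[t].max())
k=onplane(w,[(xs[t].mean(),ys[t].mean())],.114);print('knob',k,toh(k))
print('cross w7/w0',cross(w,(xs[t].mean(),ys[t].mean()),w0,(416,23)),'w7/scene',cross(w,(xs[t].mean(),ys[t].mean()),s,(382.7,198.6)))
q=onplane(w,[(252,112),(387,112)],.035);print('tray rear rim',toh(q))
f=onplane(w,[(320,169.5),(320,121)],.082);print('fin ends',toh(f))
E
```

```text
302 257 148.57976653696497 72.93385214007782 [0.62101521 0.14826279 0.11821954] 140 159 64 81
knob [[0.62185592 0.15047054 0.114     ]] [[0.00039359 0.15332359]]
cross w7/w0 (array([0.62257158, 0.1513488 , 0.11274348]), np.float64(0.0009981721101445578)) w7/scene (array([0.62231713, 0.15233651, 0.11108042]), np.float64(0.0006658889981953674))
tray rear rim [[-0.03138711  0.0803963 ]
 [-0.03120545 -0.0792473 ]]
fin ends [[-0.09210001 -0.00046579]
 [-0.04120483 -0.00060265]]
```

The knob is at about (0.622, 0.151), roughly 3.5 mm ajar, and the tray is seated. The jaws already lie along the hopper's y, so I'll grip the knob between them.

send_rows([
  [[8,8,0,0],[14,15,0,0],[16,18,0,0],[16,18,0,0],[16,18,0,0],[16,18,0,0],[16,18,0,0],[16,18,0,0],[11,10,0,0],[5,4.5,0,0],[0,0,0,0],[0,0,0,0]],
], grip=-0.1)

```text
time_s: 15.05
ee_pos: [0.6228, 0.1506, 0.2291]
eef_rot: [0.34, 1.57, -2.904]
force: [-0.0, 0.2, -0.2]
grip_width: 0.0518
```

```bash
python3 - <<'E'
from h import *
o=ctrl.get_obs();print(o['ee_pos'],toh(o['ee_pos']),o['force'],o['grip_width'],R.from_euler('xyz',o['eef_rot']).as_matrix().round(3)[:,1])
E
```

```text
[0.62283681 0.15061878 0.22906029] [[0.00135404 0.1535719 ]] [-0.04859215  0.19505936 -0.19156593] 0.05177001235346478 [-0.102 -0.995  0.   ]
```

send_rows([
  [[0,0,-20,0],[0,0,-25,0],[0,0,-25,0],[0,0,-25,0],[0,0,-25,0],[0,0,-18,0],[0,0,-10,0],[0,0,-4,0],[0,0,0,0]],
])

```text
time_s: 15.95
ee_pos: [0.6231, 0.1506, 0.0778]
eef_rot: [-2.745, 1.57, 0.294]
force: [0.4, 0.2, 0.0]
grip_width: 0.0516
```

send_rows([
  [[0,0,0,0],[0,0,0,0],[0,0,0,0],[0,0,0,0],[0,0,0,0],[0,0,0,0],[0,0,0,0],[0,0,0,0]],
], grip=1, newtons=20)

```text
time_s: 16.75
ee_pos: [0.6231, 0.1508, 0.0776]
eef_rot: [-2.619, 1.571, 0.42]
force: [-0.1, -0.7, 1.4]
grip_width: 0.0157
```

```bash
python3 - <<'E'
from h import *
o=ctrl.get_obs();print(o['ee_pos'],toh(o['ee_pos']),o['force'],o['grip_width'])
snap('scene','scene8')
a=load('scene8')['im'][130:270,240:450,::-1]
cv2.imwrite('pics/c8.png',cv2.resize(a,None,fx=3.8,fy=3.8,interpolation=2))
E
```

```text
[0.62306509 0.15081679 0.07759165] [[0.00156074 0.15379234]] [-0.12840063 -0.6686798   1.4101585 ] 0.015747251084531094
```

View pics/c8.png

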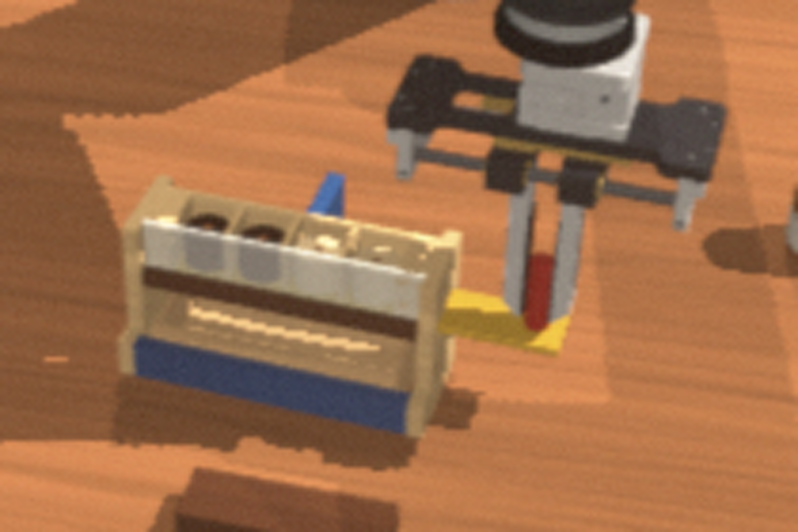

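The knob is held at 15.7 mm, with the gate at about 3.8 mm. I'll pull 78 mm along the hopper's y to about 0.082.

send_rows([
  [[0.4,4,0,0],[0.8,8,0,0],[1,10,0,0],[1,10,0,0],[1,10,0,0],[1,10,0,0],[1,10,0,0],[1,9,0,0],[0.5,5,0,0],[0.2,1.6,0,0],[0,0,0,0],[0,0,0,0]],
])

```text
time_s: 18.0
ee_pos: [0.6314, 0.2296, 0.0777]
eef_rot: [-2.4, 1.569, 0.639]
force: [5.4, 1.0, 0.7]
grip_width: 0.0156
```

```bash
python3 - <<'E'
from h import *
o=ctrl.get_obs();print(o['ee_pos'],toh(o['ee_pos']),o['force'],o['grip_width'])
snap('scene','scene9');snap('side','side9')
a=load('scene9')['im'][150:270,240:420,::-1]
cv2.imwrite('pics/c9.png',cv2.resize(a,None,fx=4.4,fy=4.4,interpolation=2))
a=load('side9')['im'][150:280,260:400,::-1]
cv2.imwrite('pics/d9.png',cv2.resize(a,None,fx=4.4,fy=4.4,interpolation=2))
E
```

```text
[0.63135122 0.22959249 0.07765718] [[0.0017034 0.2330025]] [5.3921788  0.97173797 0.66544292] 0.01563141346009227
```

View pics/c9.png

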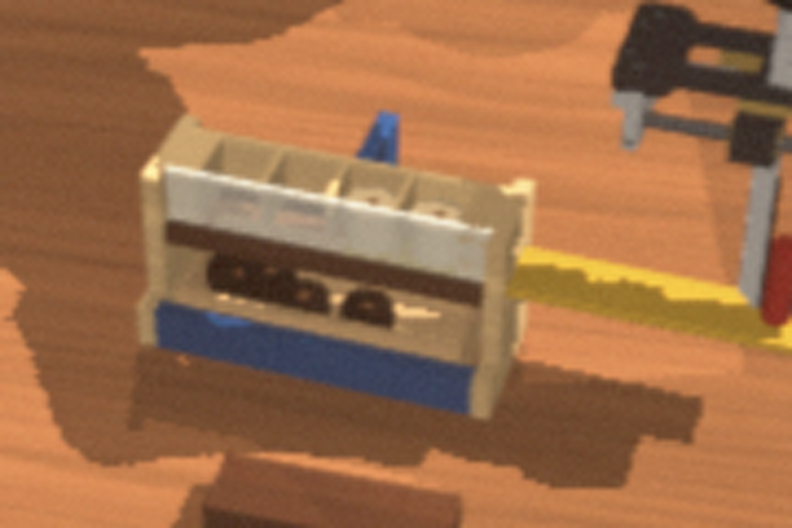

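View pics/d9.png

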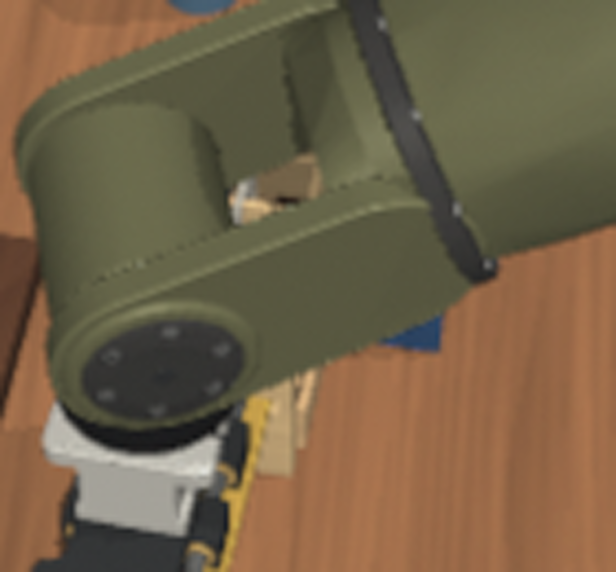

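Both dark lanes are empty, dark discs lie in the tray, and the pale ones still sit in lanes 3 and 4. Now I'll push the gate shut.

send_rows([
  [[-0.4,-4,0,0],[-0.8,-8,0,0],[-1,-10,0,0],[-1,-10,0,0],[-1,-10,0,0],[-1,-10,0,0],[-1,-10,0,0],[-1,-9,0,0],[-0.5,-5,0,0],[-0.3,-2.6,0,0],[0,0,0,0]],
])

```text
time_s: 19.2
ee_pos: [0.6229, 0.1492, 0.0775]
eef_rot: [1.344, 1.57, -1.9]
force: [0.7, -2.2, 3.6]
grip_width: 0.016
```

send_rows([
  [[-0.1,-1,0,0],[-0.1,-1,0,0],[0,0,0,0]],
])

```text
time_s: 19.5
ee_pos: [0.6227, 0.148, 0.0775]
eef_rot: [-2.309, 1.571, 0.73]
force: [0.5, 0.4, 5.8]
grip_width: 0.0157
```

send_rows([
  [[-0.1,-1,0,0],[0,0,0,0]],
])

```text
time_s: 19.7
ee_pos: [0.6227, 0.1478, 0.0776]
eef_rot: [-1.896, 1.569, 1.143]
force: [2.3, 6.2, 4.6]
grip_width: 0.0157
```

send_rows([
  [[-0.1,-1,0,0],[0,0,0,0]],
])

```text
time_s: 19.9
ee_pos: [0.6227, 0.1478, 0.0776]
eef_rot: [-1.904, 1.568, 1.136]
force: [3.3, 12.0, 2.8]
grip_width: 0.016
```

send_rows([
  [[-0.1,-1,0,0],[0,0,0,0],[0,0,0,0]],
])

```text
time_s: 20.2
ee_pos: [0.6226, 0.1477, 0.0777]
eef_rot: [-1.88, 1.567, 1.16]
force: [4.8, 17.7, 2.8]
grip_width: 0.0154
```

The hard stop is reached: force rises with no motion, and the knob is at hopper y of about 150.5. I'll ease off, release and lift away.

send_rows([
  [[0.2,2,0,0],[0,0,0,0]],
])

```text
time_s: 20.4
ee_pos: [0.6227, 0.1478, 0.0776]
eef_rot: [-1.987, 1.57, 1.054]
force: [2.4, 7.0, 5.0]
grip_width: 0.0159
```

send_rows([
  [[0,0,0,0],[0,0,0,0],[0,0,0,0],[0,0,0,0],[0,0,0,0],[0,0,0,0],[0,0,0,0]],
], grip=-0.1)

```text
time_s: 21.1
ee_pos: [0.6226, 0.1467, 0.0774]
eef_rot: [0.707, 1.571, -2.537]
force: [-0.2, 0.2, -0.0]
grip_width: 0.0519
```

send_rows([
  [[0,0,10,0],[0,0,25,0],[0,0,25,0],[0,0,25,0],[0,0,25,0],[0,0,25,0],[-15,-15,20,0],[-20,-20,10,0],[-25,-25,0,0],[-25,-25,0,0],[-25,-25,0,0],[-20,-25,0,0]],
])

```text
time_s: 22.3
ee_pos: [0.4913, 0.011, 0.2434]
eef_rot: [-3.107, 1.57, -0.068]
force: [-0.9, -0.8, 0.4]
grip_width: 0.0516
```

send_rows([
  [[0,0,0,0],[0,0,0,0]],
])

```text
time_s: 22.5
ee_pos: [0.4928, 0.0116, 0.2435]
eef_rot: [-3.029, 1.569, 0.009]
force: [0.6, 0.0, 1.0]
grip_width: 0.0517
```

```bash
python3 - <<'E'
from h import *
o=ctrl.get_obs();print(o['ee_pos'],o['force'],o['grip_width'],o['time_s'])
for n in('wrist','scene','side'): snap(n,n+'A')
a=load('sceneA')['im'][150:270,240:420,::-1]
cv2.imwrite('pics/cA.png',cv2.resize(a,None,fx=4.4,fy=4.4,interpolation=2))
E
```

```text
[0.49275287 0.01160184 0.24348395] [0.64455596 0.04235953 0.97224059] 0.051667428176095105 22.5
```

View pics/cA.png

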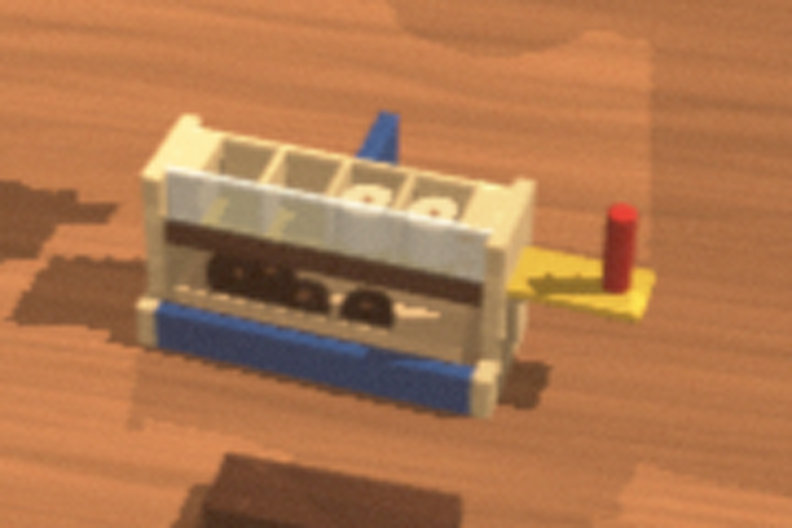

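View pics/wristA.png

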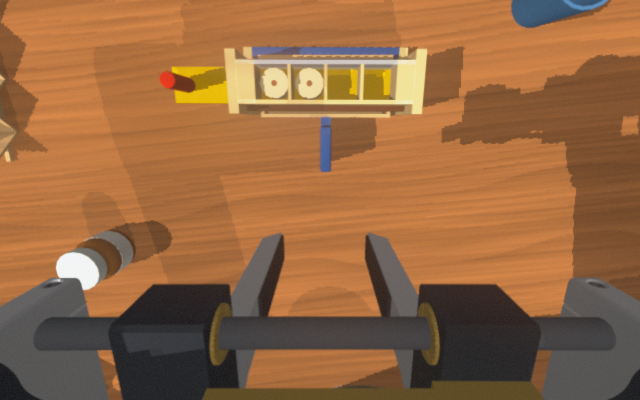

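View pics/sceneA.png

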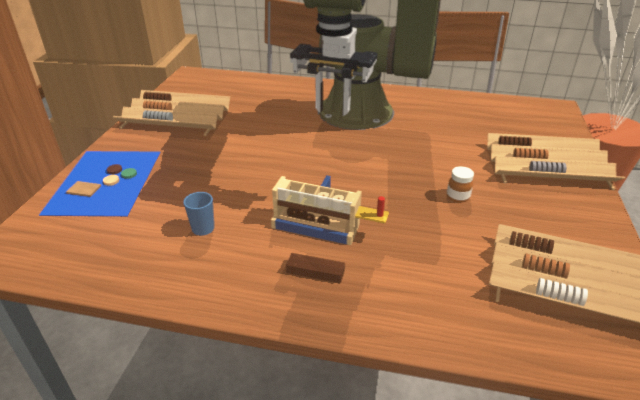

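Dark lanes are empty and closed by the yellow gate, and the pale discs are still in place at (274,83) and (309,83). I'll run numeric checks and zoom in on the tray contents.

```bash
python3 - <<'E'
from h import *
w=load('wristA');s=load('sceneA')
h=cv2.cvtColor(w['im'],cv2.COLOR_RGB2HSV)
m=cv2.inRange(h,(0,150,60),(8,255,255))|cv2.inRange(h,(172,150,60),(180,255,255)); m[:, 200:]=0; m[120:]=0
ys,xs=np.nonzero(m);P=bydepth(w,np.c_[xs,ys]);t=P[:,2]>.109
k=onplane(w,[(xs[t].mean(),ys[t].mean())],.114);print('knob',toh(k))
print('pale top z',bydepth(w,[(280,90),(315,90)]).round(4).tolist())
print('tray rim',toh(onplane(w,[(262,116),(390,116)],.035)),'fin',toh(onplane(w,[(325,171),(325,122)],.082)))
for n in('scene0',):
    d=np.abs(load(n)['im'].astype(int)-s['im']).max(2)
    for nm,b in(('cup',(180,188,220,240)),('jar',(442,162,480,205)),('block',(280,250,350,285))): 
        x,y,a,c=b;print(nm,'changed px',(d[y:c,x:a]>60).sum())
cv2.imwrite('pics/z.png',cv2.resize(s['im'][195:235,270:365,::-1],None,fx=8,fy=8,interpolation=2))
E
```

```text
knob [[0.00048245 0.14992201]]
pale top z [[0.6043, 0.0456, 0.091], [0.6005, 0.0097, 0.0915]]
tray rim [[-0.03149315  0.07822565]
 [-0.03150176 -0.07932939]] fin [[-0.09191192  0.00075043]
 [-0.0381956   0.00078775]]
cup changed px 229
jar changed px 0
block changed px 0
```

View pics/z.png

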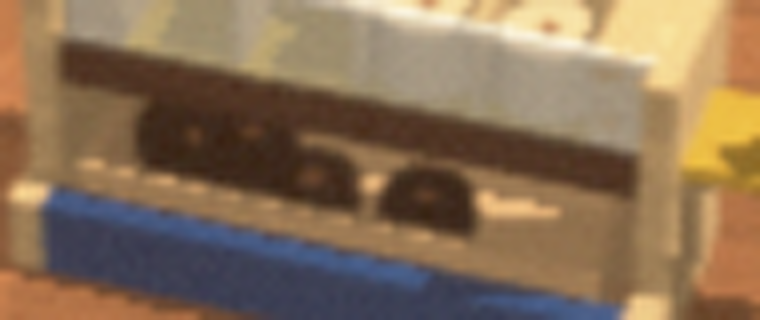

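Four dark discs show in the tray, hub holes at about (195,130), (250,130), (315,175) and (430,195) in the zoom. The changed pixels near the cup are probably the tray and its shadow having left; I'll check the cup itself before handing in.

```bash
python3 - <<'E'
from h import *
for n in('scene0','sceneA'):
    h=cv2.cvtColor(load(n)['im'],cv2.COLOR_RGB2HSV); m=cv2.inRange(h,(95,80,30),(125,255,255))[188:240,180:222]; y,x=np.nonzero(m); print(n,len(x),x.mean(),y.mean(),x.min(),x.max(),y.min(),y.max())
E
```

```text
scene0 309 17.249190938511326 16.792880258899675 4 31 5 42
sceneA 267 16.198501872659175 14.741573033707866 4 31 5 34
```

```bash
python3 - <<'E'
from h import *
a=[cv2.resize(load(n)['im'][180:245,175:225,::-1],None,fx=7,fy=7,interpolation=2) for n in('scene0','sceneA')]
cv2.imwrite('pics/cup.png',np.hstack(a))
E
```

```text
(no output)
```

View pics/cup.png

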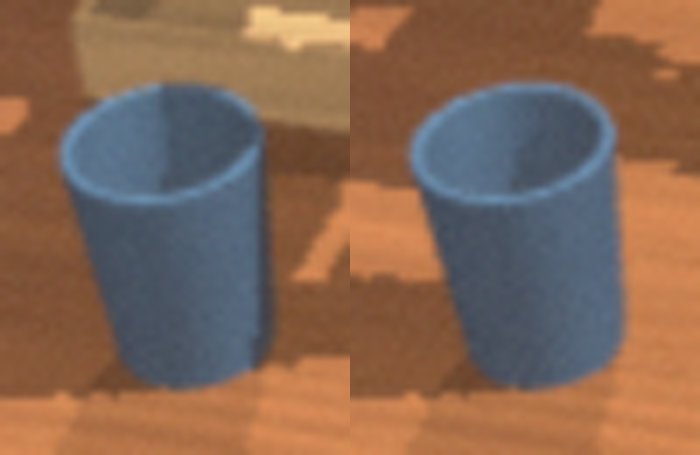

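The cup's outline is in the same place in both pictures; only the arm's shadow and the tray behind it changed. Handing in.

```bash
python3 -c "
from station import ctrl
print(ctrl.hand_in())"
```

```text
the job is handed in; nothing more can be done
None
```

The job is done and handed in at about 22.6 s. I slid the tray by its fin under the hopper against the stop, pulled the gate out to about 82 mm so the dark discs dropped, and pushed it shut to its hard stop.

**Last checks:**
- **Gate:** the knob is at hopper y = 149.9 mm, against 150 mm when fully shut. The closing push built to about 18 N with no further motion.
- **Tray:** it is square in the tunnel. The rim and fin read about 1 to 1.5 mm further in than nominal, which is within calibration error, and I felt the stop at the expected place.
- **Discs:** four dark discs are visible in the tray and the dark lanes are empty. Both pale stacks are still at full height (top at 91 mm).
- **Bystanders:** the jar and block show no changed pixels. The cup's picture region did differ. Side by side its outline had not moved, and the change was shadow and the tray no longer behind it.
- **One disagreement:** the fin's top edge measured 75 to 76.5 mm across two views, against 83 mm by depth and 82 mm in the text. I used the depth value, and the grip was good.

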